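# Check the succulents' watering by weight

## Robot

A 6-joint arm with a two-finger parallel gripper is mounted at the origin on the work surface. World frame = base frame: x ahead of the robot, y to its left, z up, the work surface at z = 0. Lengths are in m, angles in rad, forces in N, time in s.
With the tool pointing down it reaches from about 0.325 to 0.9 m from the base axis. Payload 6.1 kg.
Tool frame: the origin (TCP) lies on the centre line of the jaws, within the pads' length; the fingertips stand 8 mm ahead of it and the grasp point (between the pads) lies 11 mm behind it; z points along the fingers, y is the line along which they close (so a half turn about z gives the same grasp; the last joint's range is limited). The gripper opens to 87 mm and grips with 3 to 60 N. Pads are 19 mm wide; open, the fingers measure 117 mm over their backs; the gripper's body (75 mm by 190 mm) begins 51 mm behind the grasp point.
Start: joints at [-1.231, 0.22, 1.526, -0, 1.395, -0.126], TCP at [0.281, -0.558, 0.231] pointing down, gripper open.
Joint ranges: [-2.98, 2.98], [-0.91, 2.08], [0.09, 2.57], [-1.24, 4.39], [0.2, 2.65], [-2.68, 2.68]. Speed limits (rad/s): [2.57, 2.57, 3.01, 3.14, 3.14, 3.14].

## Interface

Orientations are given as a 3x3 rotation matrix whose columns are the frame's x, y, z axes.
In Python, from plant import bot, cams gives the robot as it stands.
- The arm moves only by the shell command python3 -m crank 'ROWS' [FORCE]. ROWS is JSON, a list of rows, each a list of 7 numbers: the shift along the world's x, y, z in units of 500 mm (1.0 is 500 mm), then the turn, a rotation vector about the world's x, y, z in units of 90 degrees (1.0 is 90 degrees), then the closure, from 0 (fully open) to 1 (shut). A call has 1 to 20 rows; each row is the pose to reach, as a shift and turn from the pose commanded when the call began; what a row does not reach only later rows make up. A row lasts 1/12 s, in which the tool goes at most 41.7 mm and 7.16 degrees, less where a joint would pass 70% of its speed; a pose out of reach is approached as far as the arm can. A call with a number of a shift or a turn outside -1 to 1 is refused whole. A call with a gripper value outside its range is refused whole. The fingers move at their own pace and stop on an object; FORCE is the grip in N (left out, the last holds). Time passes only in rows, so rows that repeat a pose let the fingers close. It gives the time, the measured TCP pose, the force, the opening and the grip force at its end, in the units of the state.
- bot.sense(): the state, without advancing time (a new reading comes with each control period).
- cams.get_image(name): name is "scene" or "side" or "wrist"; returns a dict with "color" (384x512x3 uint8, red, green, blue), "mtx" (3x3 intrinsics, pixels), "position" and "orientation" of the camera in the world. Camera axes: x right, y down, z forward; pixel columns grow to the right and rows downward; lengths in m; the calibration is good to about 2 mm. A picture is of the moment at which its call begins. There is no depth.
- bot.sign_off(): hands the job in; it is judged then, once.
The state is a dict: "time_s": time; "qpos": joint angles; "joint_vel": joint speeds; "effort": joint torques, N m; "tool_pos": TCP position; "tool_rot": TCP orientation; "contact_force": force on the tool from outside, world axes, zero at the start; "wrist_torque": the same for the moment, N m; "grip_width": finger opening in m; "gripper_force": force on a finger pad.
Only numpy, scipy, OpenCV 4.12 (cv2) and the standard library are available. Lean on these libraries where they do the work, as an engineer would, in place of code of your own. Each camera call takes 0.05 s, during which the arm holds its last target. There are 200 camera calls.

## Task

Three look-alike potted succulents stand on the sill: one is dry (lightest), one is just right, one is waterlogged (heaviest); pick them up to feel which is which. Stand the dry one in the middle of the blue watering tray and the waterlogged one in the middle of the slatted bamboo drip rack, and leave the just-right one on the sill where it stood. Keep the pots upright, set them down without dropping them, and do not disturb the other things on the sill.

Things in the scene. Friction and masses are not known exactly. Their poses are not given: they have to be found in the camera images.
- pot_a: one of three look-alike square greyish-white planters, 64 x 64 mm, 90 mm tall, upright walls; green rosette plant to 25 mm above the rim, within 30 mm of the axis. Origin: centre of the underside, z up, x and y square to its sides. Contents change each time; total weight with plant: dry about 0.22 kg, just right 0.35, waterlogged 0.48 (each within 0.03)
- pot_b: one of three look-alike square greyish-white planters, 64 x 64 mm, 90 mm tall, upright walls; green rosette plant to 25 mm above the rim, within 30 mm of the axis. Origin: centre of the underside, z up, x and y square to its sides. Contents change each time; total weight with plant: dry about 0.22 kg, just right 0.35, waterlogged 0.48 (each within 0.03)
- pot_c: one of three look-alike square greyish-white planters, 64 x 64 mm, 90 mm tall, upright walls; green rosette plant to 25 mm above the rim, within 30 mm of the axis. Origin: centre of the underside, z up, x and y square to its sides. Contents change each time; total weight with plant: dry about 0.22 kg, just right 0.35, waterlogged 0.48 (each within 0.03)
- tray: shallow blue glazed watering tray, fixed, 130 x 130 mm, rim 22 mm high, walls and floor 5 mm thick (inside 120 x 120 mm). Origin at the centre of its underside; its floor is at z = 5 mm, sides along x and y
- rack: bamboo drip rack, fixed, 130 x 130 mm, five slats 18 mm wide along its x with 10 mm gaps, flat top at z = 24 mm. Origin at the centre of its underside
- organiser: bystander, loose: translucent bluish plastic pill organiser with seven flaps, 170 x 40 mm, 26 mm high, long along its x; origin at the centre of its underside
- picks: bystander, loose: round bamboo toothpick holder, 52 mm across, 75 mm high, toothpicks to 93 mm; origin at the centre of its underside
- testers: bystander, loose: stainless cake tester stand, round foot 64 mm across, slim post with a crossbar, 133 mm high; origin at the centre of its underside
- cap: bystander, loose: thimble-like aluminium measuring cap, 26 mm across, 24 mm high; origin at the centre of its underside
Things that resemble listed ones, but are neither listed nor needed, are in the scene too. What is shaped like the pot_b but purple is not meant.

How it is judged:
At the end, for the whole second after the job is handed in: Light pot flat in the tray (1.5-2.75 N on it), heavy pot flat on the rack (4.03-6 N), each within 30 mm of its centre; third pot on the sill within 50 mm of its start; all upright within 0.06 rad, released, at rest (under 0.02 m/s) (((horizontal distance between pot_a and tray below 0.03 m and z of pot_a in the frame of tray between 0.001 and 0.009 m and contact force between pot_a and tray between 1.5 and 2.75 N and horizontal distance between pot_c and rack below 0.03 m and z of pot_c in the frame of rack between 0.02 and 0.028 m and contact force between pot_c and rack between 4.03 and 6 N and distance of pot_b from where it was at the start of the episode below 0.05 m and height (world z) of pot_b below 0.004 m) or (horizontal distance between pot_a and tray below 0.03 m and z of pot_a in the frame of tray between 0.001 and 0.009 m and contact force between pot_a and tray between 1.5 and 2.75 N and horizontal distance between pot_b and rack below 0.03 m and z of pot_b in the frame of rack between 0.02 and 0.028 m and contact force between pot_b and rack between 4.03 and 6 N and distance of pot_c from where it was at the start of the episode below 0.05 m and height (world z) of pot_c below 0.004 m) or (horizontal distance between pot_b and tray below 0.03 m and z of pot_b in the frame of tray between 0.001 and 0.009 m and contact force between pot_b and tray between 1.5 and 2.75 N and horizontal distance between pot_c and rack below 0.03 m and z of pot_c in the frame of rack between 0.02 and 0.028 m and contact force between pot_c and rack between 4.03 and 6 N and distance of pot_a from where it was at the start of the episode below 0.05 m and height (world z) of pot_a below 0.004 m) or (horizontal distance between pot_b and tray below 0.03 m and z of pot_b in the frame of tray between 0.001 and 0.009 m and contact force between pot_b and tray between 1.5 and 2.75 N and horizontal distance between pot_a and rack below 0.03 m and z of pot_a in the frame of rack between 0.02 and 0.028 m and contact force between pot_a and rack between 4.03 and 6 N and distance of pot_c from where it was at the start of the episode below 0.05 m and height (world z) of pot_c below 0.004 m) or (horizontal distance between pot_c and tray below 0.03 m and z of pot_c in the frame of tray between 0.001 and 0.009 m and contact force between pot_c and tray between 1.5 and 2.75 N and horizontal distance between pot_b and rack below 0.03 m and z of pot_b in the frame of rack between 0.02 and 0.028 m and contact force between pot_b and rack between 4.03 and 6 N and distance of pot_a from where it was at the start of the episode below 0.05 m and height (world z) of pot_a below 0.004 m) or (horizontal distance between pot_c and tray below 0.03 m and z of pot_c in the frame of tray between 0.001 and 0.009 m and contact force between pot_c and tray between 1.5 and 2.75 N and horizontal distance between pot_a and rack below 0.03 m and z of pot_a in the frame of rack between 0.02 and 0.028 m and contact force between pot_a and rack between 4.03 and 6 N and distance of pot_b from where it was at the start of the episode below 0.05 m and height (world z) of pot_b below 0.004 m)) and angle between each of pot_a, pot_b, pot_c's own z axis and vertical below 0.06 rad and linear speed of each of pot_a, pot_b, pot_c below 0.02 m/s); the robot touches nothing.
It fails at once if a pot is tipped by more than 0.5 rad (angle between any of pot_a, pot_b, pot_c's own z axis and vertical above 0.5 rad).
It fails at once if a pot is dropped (falls out of the fingers at over 0.5 m/s) ((contact force between pot_a and the fingers below 0.1 N and linear speed of pot_a above 0.5 m/s) or (contact force between pot_b and the fingers below 0.1 N and linear speed of pot_b above 0.5 m/s) or (contact force between pot_c and the fingers below 0.1 N and linear speed of pot_c above 0.5 m/s)).
It fails at once if a bystander is moved by more than 30 mm or tipped by more than 0.5 rad (distance of any of organiser, picks, testers, cap from where it was at the start of the episode above 0.03 m or angle between any of organiser, picks, testers, cap's own z axis and vertical above 0.5 rad).
It also fails if it takes over 69 s, if anything falls off the work surface, if the arm or the gripper's body presses on something with over 40 N, if the wrist force passes 120 N, or if a joint passes its speed limit or range.

## Working session

There is one attempt and no reset: what is moved stays moved. The work goes in short steps, Python scripts to look and compute and a shell command to move; the robot and the scene stay as the last step left them, time stands still between calls to the robot, and variables do not carry over. Pictures are saved under pics/ and viewed, at most 10 in all, crops included, and the job is handed in when it is done.

```bash
mkdir -p pics
cat > h.py <<'E'
import numpy as np, cv2
from plant import bot, cams
def grab(n,f=None):
    d=cams.get_image(n)
    if f: cv2.imwrite('pics/'+f,cv2.cvtColor(d['color'],cv2.COLOR_RGB2BGR))
    return d
def ray(d,uv,z):
    K=np.array(d['mtx']);R=np.array(d['orientation']);p=np.array(d['position'])
    v=R@np.linalg.inv(K)@np.array([uv[0],uv[1],1.]);return p+v*(z-p[2])/v[2]
E
python3 - <<'E'
from h import *
import pickle
D={n:grab(n,n+'0.png') for n in('scene','side','wrist')}
pickle.dump(D,open('d0.pkl','wb'))
a=cv2.imread('pics/scene0.png')
for n in D: print(n,np.round(D[n]['position'],3),np.round(D[n]['orientation'],2).tolist(),D[n]['mtx'][0][0])
s=bot.sense();print(s['time_s'],s['tool_pos'],np.round(s['tool_rot'],3),s['contact_force'])
E
```

```text
scene [1.378 0.382 1.077] [[-0.45, 0.68, -0.58], [0.89, 0.35, -0.29], [0.01, -0.64, -0.76]] 426.8696997677052
side [0.189 0.698 0.639] [[-0.86, -0.33, 0.4], [-0.52, 0.51, -0.68], [0.02, -0.79, -0.61]] 445.64256837171763
wrist [ 0.347 -0.526  0.383] [[0.45, -0.86, -0.24], [-0.89, -0.43, -0.12], [-0.0, 0.27, -0.96]] 282.84861584697177
0.15 [ 0.28054271 -0.55796771  0.22969182] [[ 0.893  0.449 -0.001]
 [ 0.449 -0.893  0.001]
 [ 0.    -0.002 -1.   ]] [-0.62226838 -0.57089876  0.43942439]
```

View pics/scene0.png

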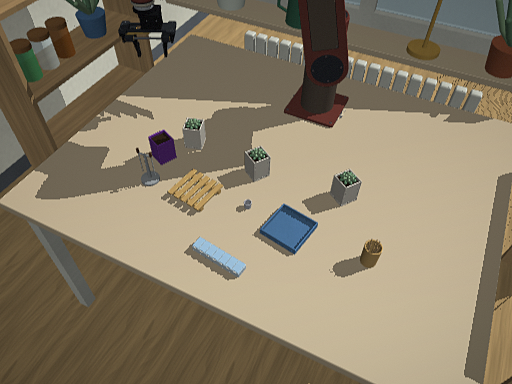

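View pics/side0.png

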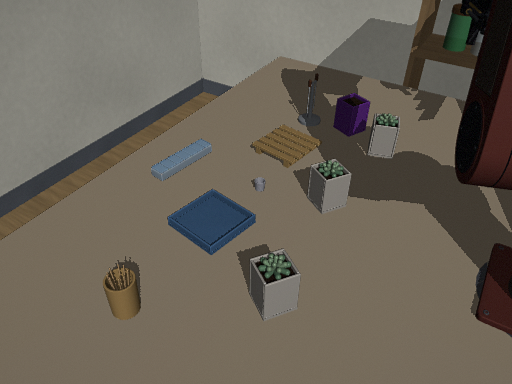

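Scene view: there are three grey-white pots, at scene pixels (194,134), (257,163) and (346,187). The same shape in purple, at (162,147), is the decoy. The tray is at (289,228), the rack at (195,190), the cap at (248,204) and the testers at (149,180). I'll confirm the pots in one enlarged montage.

Run:
```python
from h import *
import pickle
D=pickle.load(open('d0.pkl','rb'))
P={'scene':[(194,134),(257,163),(346,187)],'side':[(384,135),(329,185),(274,282)]}
rows=[]
for n in P:
    im=cv2.cvtColor(D[n]['color'],cv2.COLOR_RGB2BGR)
    r=[]
    for (u,v),h in zip(P[n],[26,26,26] if n=='scene' else [40]*3):
        r.append(cv2.resize(im[v-h:v+h,u-h:u+h],(260,260),interpolation=cv2.INTER_CUBIC))
    rows.append(np.hstack(r))
    hsv=cv2.cvtColor(im,cv2.COLOR_BGR2HSV)
    for nm,lo,hi,z in (('green',(40,40,30),(90,255,255),.1),('blue',(95,120,40),(120,255,255),.015),('rack',(10,90,120),(28,255,255),.02),('ltblue',(95,30,120),(120,110,255),.02)):
        m=cv2.inRange(hsv,lo,hi)
        m=cv2.morphologyEx(m,cv2.MORPH_CLOSE,np.ones((7,7)))
        N,_,st,c=cv2.connectedComponentsWithStats(m)
        for i in range(1,N):
            if st[i,4]>80:
                p=ray(D[n],c[i],z)
                if abs(p[1])<.9 and 0.1<p[0]<1: print(n,nm,np.round(c[i]),st[i,4],np.round(p,3))
cv2.imwrite('pics/m.png',np.vstack(rows))
```

```text
scene green [193. 124.] 121 [ 0.424 -0.314  0.1  ]
scene green [257. 154.] 141 [ 0.457 -0.045  0.1  ]
scene green [348. 178.] 169 [0.425 0.253 0.1  ]
scene blue [288. 228.] 1554 [0.628 0.146 0.015]
scene rack [196. 189.] 1228 [ 0.624 -0.188  0.02 ]
scene rack [508. 228.] 336 [0.324 0.749 0.02 ]
scene rack [374. 247.] 228 [0.581 0.4   0.02 ]
scene rack [500. 344.] 1917 [0.721 0.767 0.02 ]
scene ltblue [219. 255.] 684 [0.813 0.006 0.02 ]
side green [387. 120.] 203 [ 0.407 -0.304  0.1  ]
side green [331. 169.] 316 [ 0.44  -0.035  0.1  ]
side green [274. 266.] 624 [0.408 0.262 0.1  ]
side blue [211. 221.] 3153 [0.615 0.154 0.015]
side rack [287. 144.] 1117 [ 0.616 -0.184  0.02 ]
side rack [120. 288.] 880 [0.644 0.383 0.02 ]
side ltblue [182. 158.] 942 [0.806 0.012 0.02 ]
```

View pics/m.png

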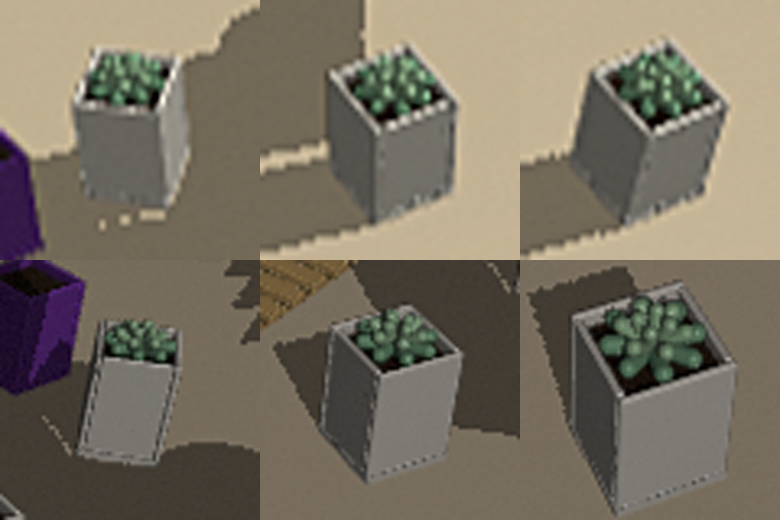

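The three grey-white pots are confirmed, and the purple one has tapered walls. I'll cast rays through the rim corners at z = 90 mm, reading the corners from this montage.

Run:
```python
from h import *
import pickle
D=pickle.load(open('d0.pkl','rb'))
P={'scene':(26,[(194,134),(257,163),(346,187)],[[(97,50),(182,56),(165,112),(74,106)],[(147,43),(197,103),(120,136),(70,73)],[(148,40),(207,104),(135,136),(74,72)]]),
'side':(40,[(384,135),(329,185),(274,282)],[[(100,62),(181,66),(178,104),(98,97)],[(150,48),(202,93),(118,115),(70,65)],[(164,25),(215,106),(102,138),(54,56)]])}
for n,(h,c,q) in P.items():
    for (u,v),t in zip(c,q):
        p=np.array([ray(D[n],(u-h+(a+.5)*2*h/260-.5,v-h+(b+.5)*2*h/260-.5),.09)[:2] for a,b in t])
        e=np.roll(p,-1,0)-p; a=np.degrees(np.arctan2(e[:,1],e[:,0]))
        print(n,p.mean(0).round(4),np.linalg.norm(e,axis=1).round(3),(a%90).round(1))
# tray, rack hulls
for n in D:
    if n=='wrist': continue
    hsv=cv2.cvtColor(D[n]['color'],cv2.COLOR_RGB2HSV)
    for nm,lo,hi,z,pt in (('tray',(95,120,40),(120,255,255),.022,{'scene':(288,228),'side':(211,221)}),('rack',(10,90,120),(28,255,255),.024,{'scene':(196,189),'side':(287,144)})):
        m=cv2.morphologyEx(cv2.inRange(hsv,lo,hi),cv2.MORPH_CLOSE,np.ones((7,7)))
        cs,_=cv2.findContours(m,0,1)
        k=max(cs,key=lambda k:cv2.pointPolygonTest(k,pt[n],True))
        p=np.array([ray(D[n],x[0],z)[:2] for x in k],np.float32)
        print(n,nm,cv2.minAreaRect(p))
```

```text
scene [ 0.4139 -0.3181] [0.062 0.061 0.064 0.062] [21.  19.5 21.5 17.1]
scene [ 0.45   -0.0491] [0.066 0.06  0.067 0.06 ] [55.8 57.9 56.  56.4]
scene [0.4167 0.2525] [0.063 0.056 0.062 0.059] [54.  55.6 56.4 55.8]
side [ 0.4113 -0.3211] [0.063 0.062 0.059 0.057] [27.  14.8 22.6 17.7]
side [ 0.4452 -0.0474] [0.057 0.063 0.06  0.06 ] [58.7 54.6 56.  51.9]
side [0.4116 0.2535] [0.059 0.06  0.058 0.062] [53.5 51.5 55.3 52.8]
scene tray ((0.6295030117034912, 0.14646777510643005), (0.1326058804988861, 0.13706356287002563), 79.54867553710938)
scene rack ((0.624908983707428, -0.18468624353408813), (0.14298570156097412, 0.1318640261888504), 80.99037170410156)
side tray ((0.6132155060768127, 0.15487781167030334), (0.14012295007705688, 0.1423669308423996), 79.65617370605469)
side rack ((0.618340015411377, -0.18141233921051025), (0.11777398735284805, 0.1327107548713684), 78.82552337646484)
```

Run:
```python
from h import *
import pickle
D=pickle.load(open('d0.pkl','rb'));S,I=D['scene'],D['side']
print('purple',ray(S,(162,137),.09),ray(I,(352,101),.09))
print('tester foot',ray(S,(151,181),.003),ray(I,(309,119),.003),'bar ends',ray(S,(138,150),.133),ray(S,(152,152),.133), ray(I,(317,76),.133),ray(I,(310,84),.133))
print('cap',ray(S,(248,205),.012),'picks',ray(S,(372,255),.03), ray(I,(122,295),.03))
```

```text
purple [ 0.52299275 -0.37753805  0.09      ] [ 0.52299513 -0.37094105  0.09      ]
tester foot [ 0.65002572 -0.35150584  0.003     ] [ 0.63925231 -0.36397926  0.003     ] bar ends [ 0.64644932 -0.37746043  0.133     ] [ 0.63372506 -0.33248452  0.133     ] [ 0.6333099  -0.37550766  0.133     ] [ 0.62725316 -0.31875639  0.133     ]
cap [ 0.60065717 -0.0069522   0.012     ] picks [0.61728033 0.40318711 0.03      ] [0.62300065 0.39732014 0.03      ]
```

```bash
python3 -m crank '[[0.264,0.477,0,0,0,-0.074,0],[0.264,0.477,0,0,0,-0.074,0],[0.264,0.477,0,0,0,-0.074,0],[0.264,0.477,0,0,0,-0.074,0],[0.264,0.477,0,0,0,-0.074,0],[0.264,0.477,0,0,0,-0.074,0],[0.264,0.477,0,0,0,-0.074,0],[0.264,0.477,0,0,0,-0.074,0],[0.264,0.477,0,0,0,-0.074,0],[0.264,0.477,0,0,0,-0.074,0]]' 20; python3 -c "
from h import *
import pickle
d=grab('wrist','w1.png');pickle.dump(d,open('w1.pkl','wb'));print(d['position'],np.round(bot.sense()['tool_rot'],3))"
```

```text
time_s: 0.98
tool_pos: [0.4125, -0.3203, 0.2305]
tool_rot: [[0.939, 0.343, -0.0], [0.343, -0.939, -0.0], [-0.001, 0.0, -1.0]]
contact_force: [0.4, -0.6, -0.5]
grip_width: 0.0869
gripper_force: 0.0
[ 0.48229999 -0.29577541  0.38411089] [[ 0.94   0.342 -0.   ]
 [ 0.342 -0.94  -0.   ]
 [-0.     0.    -1.   ]]
```

View pics/w1.png

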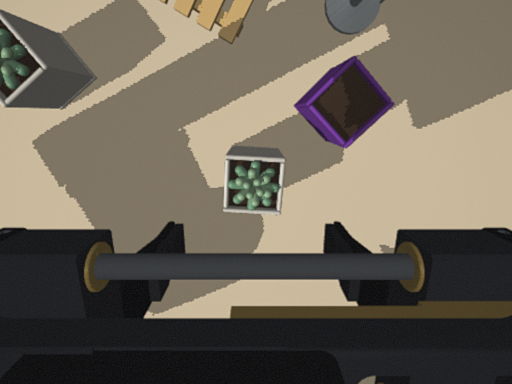

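The wrist view shows the pot between the fingers, with its rim corners at (227,153), (285,157), (281,213) and (223,211).

```bash
python3 -c "
from h import *
import pickle
d=pickle.load(open('w1.pkl','rb'))
p=np.array([ray(d,c,.09)[:2] for c in [(227,153),(285,157),(281,213),(223,211)]]);e=np.roll(p,-1,0)-p
print(p.mean(0),np.linalg.norm(e,axis=1),np.degrees(np.arctan2(e[:,1],e[:,0]))%90)"
```

```text
[ 0.41319707 -0.3209923 ] [0.06052845 0.06199466 0.0639348  0.06406709] [16.01551773 17.60901676 17.87553959 14.54090435]
```

```bash
python3 -m crank '[[0,-0.001,-0.08,0,0,-0.03,0],[0,-0.001,-0.16,0,0,-0.03,0],[0,-0.001,-0.24,0,0,-0.03,0],[0,-0.001,-0.3,0,0,-0.03,0],[0,-0.001,-0.33,0,0,-0.03,0],[0,-0.001,-0.338,0,0,-0.03,0],[0,-0.001,-0.338,0,0,-0.03,0],[0,-0.001,-0.338,0,0,-0.03,0],[0,-0.001,-0.338,0,0,-0.03,1],[0,-0.001,-0.338,0,0,-0.03,1],[0,-0.001,-0.338,0,0,-0.03,1],[0,-0.001,-0.338,0,0,-0.03,1],[0,-0.001,-0.338,0,0,-0.03,1],[0,-0.001,-0.338,0,0,-0.03,1],[0,-0.001,-0.338,0,0,-0.03,1],[0,-0.001,-0.338,0,0,-0.03,1]]' 25
python3 -m crank '[[0,0,0.02,0,0,0,1],[0,0,0.05,0,0,0,1],[0,0,0.07,0,0,0,1],[0,0,0.08,0,0,0,1],[0,0,0.08,0,0,0,1],[0,0,0.08,0,0,0,1],[0,0,0.08,0,0,0,1],[0,0,0.08,0,0,0,1],[0,0,0.08,0,0,0,1],[0,0,0.08,0,0,0,1]]'
python3 -m crank '[[0,0,0,0,0,0,1],[0,0,0,0,0,0,1]]'
```

```text
time_s: 2.37
tool_pos: [0.4129, -0.3203, 0.0623]
tool_rot: [[0.955, 0.298, 0.0], [0.298, -0.955, -0.0], [0.0, 0.0, -1.0]]
contact_force: [-1.9, 2.0, 7.6]
grip_width: 0.0638
gripper_force: 25.0
time_s: 3.2
tool_pos: [0.4124, -0.3201, 0.101]
tool_rot: [[0.955, 0.298, -0.001], [0.298, -0.955, 0.001], [-0.0, -0.001, -1.0]]
contact_force: [-0.1, -0.3, -5.9]
grip_width: 0.0638
gripper_force: 25.0
time_s: 3.37
tool_pos: [0.4126, -0.3204, 0.1014]
tool_rot: [[0.955, 0.298, -0.0], [0.298, -0.955, 0.0], [-0.0, -0.0, -1.0]]
contact_force: [0.2, 0.0, -4.7]
grip_width: 0.0637
gripper_force: 25.0
```

```bash
for i in 1 2 3 4 5 6 7 8; do python3 -m crank '[[0,0,0,0,0,0,1]]' | grep contact; done
```

```text
contact_force: [0.1, -0.3, -5.1]
contact_force: [0.2, -0.8, -4.5]
contact_force: [-0.5, -0.3, -4.7]
contact_force: [0.8, 0.3, -4.8]
contact_force: [1.0, -0.2, -4.7]
contact_force: [0.5, -0.3, -5.4]
contact_force: [-0.4, 0.3, -4.7]
contact_force: [-0.7, -0.3, -4.5]
```

The pot weighs about 4.8 N (0.49 kg), so it is the waterlogged one and goes to the rack.

```bash
python3 -m crank '[[0,0,0.04,0,0,0,1],[0,0,0.08,0,0,0,1],[0.01,0.007,0.12,0,0,0,1],[0.04,0.026,0.15,0,0,0,1],[0.08,0.052,0.158,0,0,0,1],[0.13,0.085,0.158,0,0,0,1],[0.18,0.118,0.158,0,0,0,1],[0.23,0.151,0.158,0,0,0,1],[0.28,0.184,0.158,0,0,0,1],[0.33,0.216,0.158,0,0,0,1],[0.37,0.243,0.158,0,0,0,1],[0.4,0.262,0.158,0,0,0,1],[0.413,0.271,0.158,0,0,0,1],[0.418,0.274,0.158,0,0,0,1],[0.418,0.274,0.158,0,0,0,1],[0.418,0.274,0.158,0,0,0,1],[0.418,0.274,0.158,0,0,0,1]]'
python3 -m crank '[[0,0,-0.03,0,0,0,1],[0,0,-0.07,0,0,0,1],[0,0,-0.1,0,0,0,1],[0,0,-0.13,0,0,0,1],[0,0,-0.15,0,0,0,1],[0,0,-0.165,0,0,0,1],[0,0,-0.172,0,0,0,1],[0,0,-0.176,0,0,0,1],[0,0,-0.176,0,0,0,1],[0,0,-0.176,0,0,0,1]]'
python3 - <<'E'
from h import *
grab('side','s1.png')
i=cv2.imread('pics/s1.png');cv2.imwrite('pics/s1c.png',cv2.resize(i[60:260,150:400],None,fx=3,fy=3))
E
```

```text
time_s: 5.45
tool_pos: [0.6208, -0.1843, 0.1805]
tool_rot: [[0.955, 0.297, -0.001], [0.297, -0.955, -0.0], [-0.001, -0.0, -1.0]]
contact_force: [-1.3, 0.1, -4.6]
grip_width: 0.0638
gripper_force: 25.0
time_s: 6.28
tool_pos: [0.6223, -0.1837, 0.0935]
tool_rot: [[0.955, 0.298, 0.001], [0.298, -0.955, -0.001], [0.001, 0.001, -1.0]]
contact_force: [0.5, -0.2, -4.1]
grip_width: 0.0637
gripper_force: 25.0
```

View pics/s1c.png

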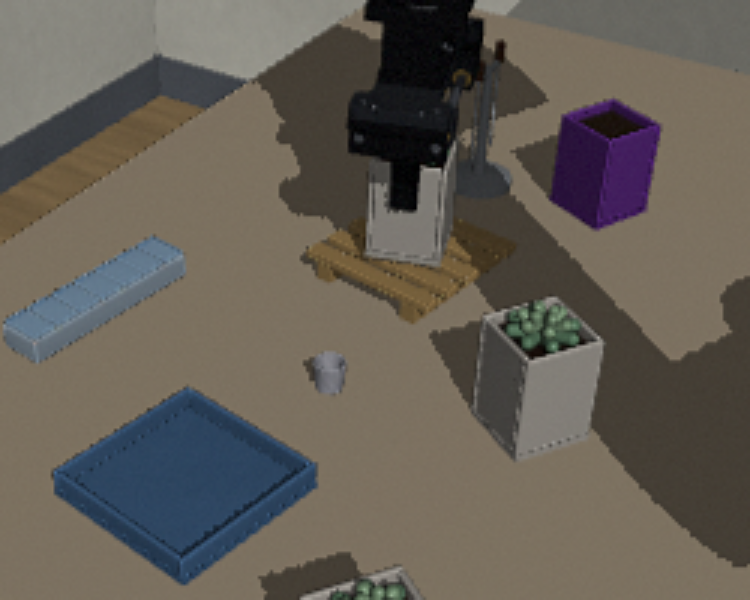

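The pot hangs over the middle of the rack, about 7 mm above the slats, with its lower edge at crop (405,262). I'll lower it gently.

```bash
python3 -m crank '[[0,0,-0.003,0,0,0,1],[0,0,-0.006,0,0,0,1],[0,0,-0.009,0,0,0,1],[0,0,-0.011,0,0,0,1],[0,0,-0.012,0,0,0,1],[0,0,-0.012,0,0,0,1],[0,0,-0.012,0,0,0,1]]'; python3 -m crank '[[0,0,-0.001,0,0,0,1],[0,0,-0.002,0,0,0,1],[0,0,-0.002,0,0,0,1]]' | grep -E "pos|contact"; python3 -m crank '[[0,0,-0.001,0,0,0,1],[0,0,-0.001,0,0,0,1],[0,0,-0.001,0,0,0,1]]' | grep -E "pos|contact"
```

```text
time_s: 6.92
tool_pos: [0.6217, -0.1834, 0.0865]
tool_rot: [[0.955, 0.298, 0.0], [0.298, -0.955, 0.0], [0.0, -0.0, -1.0]]
contact_force: [-0.1, -0.6, -5.5]
grip_width: 0.0635
gripper_force: 25.0
tool_pos: [0.6218, -0.1834, 0.0863]
contact_force: [-3.3, 0.9, 1.6]
tool_pos: [0.6218, -0.1834, 0.0863]
contact_force: [-4.7, 0.6, 5.2]
```

Contact is made at the expected height. I'll release, retreat, and move over the second pot (0.448, -0.048) with the yaw turned from 17° to 56°.

```bash
python3 -m crank '[[0,0,0,0,0,0,0.5],[0,0,0,0,0,0,0],[0,0,0,0,0,0,0],[0,0,0,0,0,0,0],[0,0,0,0,0,0,0],[0,0,0,0,0,0,0],[0,0,0.03,0,0,0,0],[0,0,0.08,0,0,0,0],[0,0,0.15,0,0,0,0],[0,0,0.22,0,0,0,0],[0,0,0.28,0,0,0,0],[0,0,0.29,0,0,0,0],[0,0,0.29,0,0,0,0]]'
python3 -m crank '[[-0.07,0.055,0,0,0,0.07,0],[-0.14,0.11,0,0,0,0.14,0],[-0.21,0.165,0,0,0,0.21,0],[-0.28,0.218,0,0,0,0.28,0],[-0.34,0.264,0,0,0,0.35,0],[-0.347,0.27,0,0,0,0.42,0],[-0.347,0.27,0,0,0,0.43,0],[-0.347,0.27,0,0,0,0.43,0],[-0.347,0.27,0,0,0,0.43,0]]'
python3 - <<'E'
from h import *
import pickle
d=grab('wrist','w2.png');pickle.dump(d,open('w2.pkl','wb'));g=grab('side','s2.png');pickle.dump(g,open('s2.pkl','wb'))
i=cv2.imread('pics/s2.png')[60:220,180:400]
w=cv2.imread('pics/w2.png')
cv2.imwrite('pics/c2.png',np.hstack([cv2.resize(w,(480,360)),cv2.resize(i[:,:142],(320,360))]))
E
```

```text
time_s: 8.5
tool_pos: [0.6236, -0.1842, 0.234]
tool_rot: [[0.955, 0.298, 0.006], [0.298, -0.955, -0.003], [0.005, 0.005, -1.0]]
contact_force: [-0.5, -0.6, -0.3]
grip_width: 0.087
gripper_force: 0.0
time_s: 9.25
tool_pos: [0.4487, -0.0489, 0.2295]
tool_rot: [[0.561, 0.828, -0.0], [0.828, -0.561, -0.0], [-0.0, -0.0, -1.0]]
contact_force: [0.3, -0.6, -0.4]
grip_width: 0.0868
gripper_force: 0.0
```

View pics/c2.png

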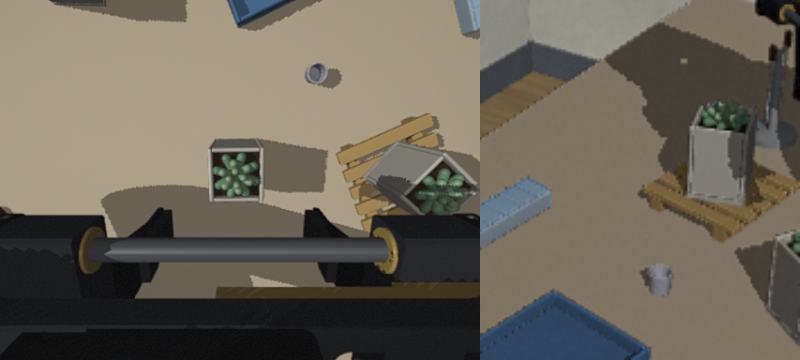

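The waterlogged pot stands upright in the middle of the rack. The second pot is square between the jaws, with its rim centred at about wrist (252,187), 2–3 mm from nominal. Next I grip and weigh it.

```bash
python3 -m crank '[[0,0,-0.08,0,0,0,0],[0,0,-0.16,0,0,0,0],[0,0,-0.24,0,0,0,0],[0,0,-0.3,0,0,0,0],[0,0,-0.328,0,0,0,0],[0,0,-0.336,0,0,0,0],[0,0,-0.336,0,0,0,0],[0,0,-0.336,0,0,0,0],[0,0,-0.336,0,0,0,1],[0,0,-0.336,0,0,0,1],[0,0,-0.336,0,0,0,1],[0,0,-0.336,0,0,0,1],[0,0,-0.336,0,0,0,1],[0,0,-0.336,0,0,0,1],[0,0,-0.336,0,0,0,1],[0,0,-0.336,0,0,0,1]]' 25
python3 -m crank '[[0,0,0.02,0,0,0,1],[0,0,0.04,0,0,0,1],[0,0,0.055,0,0,0,1],[0,0,0.06,0,0,0,1],[0,0,0.06,0,0,0,1],[0,0,0.06,0,0,0,1],[0,0,0.06,0,0,0,1],[0,0,0.06,0,0,0,1],[0,0,0.06,0,0,0,1],[0,0,0.06,0,0,0,1],[0,0,0.06,0,0,0,1]]'
for i in 1 2 3 4 5 6 7 8; do python3 -m crank '[[0,0,0,0,0,0,1]]' | grep contact; done
```

```text
time_s: 10.68
tool_pos: [0.4483, -0.0482, 0.0627]
tool_rot: [[0.559, 0.829, 0.0], [0.829, -0.559, 0.0], [0.0, -0.0, -1.0]]
contact_force: [-3.1, 1.5, 6.8]
grip_width: 0.0641
gripper_force: 25.0
time_s: 11.6
tool_pos: [0.448, -0.0484, 0.0918]
tool_rot: [[0.559, 0.829, -0.001], [0.829, -0.559, 0.0], [-0.0, -0.001, -1.0]]
contact_force: [0.5, -0.4, -4.2]
grip_width: 0.0639
gripper_force: 25.0
contact_force: [0.2, 0.4, -3.7]
contact_force: [-0.1, 0.4, -3.7]
contact_force: [0.1, -0.0, -3.2]
contact_force: [0.1, 0.2, -3.6]
contact_force: [-0.4, 0.5, -2.6]
contact_force: [-0.1, -0.3, -5.3]
contact_force: [1.0, -0.3, -3.5]
contact_force: [-1.3, -0.5, -3.6]
```

It weighs about 3.6 N, so it is the just-right one. I'll put it back where it stood.

```bash
python3 -m crank '[[0,0,-0.01,0,0,0,1],[0,0,-0.025,0,0,0,1],[0,0,-0.04,0,0,0,1],[0,0,-0.05,0,0,0,1],[0,0,-0.055,0,0,0,1],[0,0,-0.057,0,0,0,1],[0,0,-0.058,0,0,0,1],[0,0,-0.059,0,0,0,1],[0,0,-0.059,0,0,0,1],[0,0,-0.059,0,0,0,1]]'
python3 -m crank '[[0,0,-0.001,0,0,0,1],[0,0,-0.001,0,0,0,1],[0,0,-0.001,0,0,0,1]]' | grep -E "pos|contact"
```

```text
time_s: 13.1
tool_pos: [0.4485, -0.0485, 0.0627]
tool_rot: [[0.559, 0.829, 0.001], [0.829, -0.559, -0.0], [0.0, 0.001, -1.0]]
contact_force: [0.2, 0.9, -3.7]
grip_width: 0.0636
gripper_force: 25.0
tool_pos: [0.4485, -0.0485, 0.0627]
contact_force: [-2.0, 0.1, 4.0]
```

```bash
python3 -m crank '[[0,0,0,0,0,0,0.5],[0,0,0,0,0,0,0],[0,0,0,0,0,0,0],[0,0,0,0,0,0,0],[0,0,0,0,0,0,0],[0,0,0,0,0,0,0],[0,0,0.03,0,0,0,0],[0,0,0.08,0,0,0,0],[0,0,0.15,0,0,0,0],[0,0,0.22,0,0,0,0],[0,0,0.29,0,0,0,0],[0,0,0.336,0,0,0,0],[0,0,0.336,0,0,0,0],[0,0,0.336,0,0,0,0]]' | grep pos
python3 -m crank '[[-0.008,0.08,0,0,0,-0.015,0],[-0.017,0.16,0,0,0,-0.015,0],[-0.026,0.24,0,0,0,-0.015,0],[-0.035,0.32,0,0,0,-0.015,0],[-0.044,0.4,0,0,0,-0.015,0],[-0.052,0.47,0,0,0,-0.015,0],[-0.06,0.54,0,0,0,-0.015,0],[-0.066,0.59,0,0,0,-0.015,0],[-0.069,0.603,0,0,0,-0.015,0],[-0.069,0.603,0,0,0,-0.015,0],[-0.069,0.603,0,0,0,-0.015,0],[-0.069,0.603,0,0,0,-0.015,0]]'
python3 - <<'E'
from h import *
d=grab('wrist','w3.png');grab('side','s3.png')
cv2.imwrite('pics/c3.png',np.hstack([cv2.resize(cv2.imread('pics/w3.png'),(480,360)),cv2.resize(cv2.imread('pics/s3.png')[100:260,240:382],(320,360))]))
E
```

```text
tool_pos: [0.4493, -0.0487, 0.2317]
time_s: 15.52
tool_pos: [0.4136, 0.2518, 0.2291]
tool_rot: [[0.579, 0.815, -0.001], [0.815, -0.579, -0.001], [-0.002, -0.0, -1.0]]
contact_force: [-0.1, -0.4, 0.4]
grip_width: 0.0869
gripper_force: 0.0
```

View pics/c3.png

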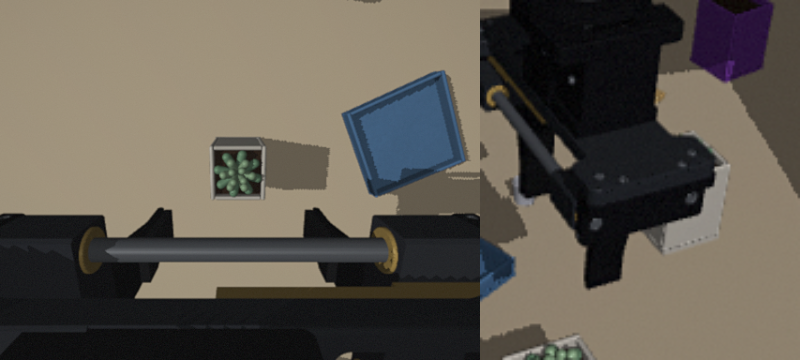

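The third pot is square and centred between the jaws, with its rim at crop (237,174). The tray rim corners are at crop (343,115), (443,72), (466,158) and (372,195). I'll grip and weigh the pot, and also compute the tray centre.

```bash
python3 - <<'E'
from h import *
d=grab('wrist')
p=np.array([ray(d,(u*512/480,v*512/480),.022)[:2] for u,v in [(343,115),(443,72),(466,158),(372,195)]]);print(p.mean(0),np.linalg.norm(np.roll(p,-1,0)-p,axis=1))
E
python3 -m crank '[[0,0,-0.08,0,0,0,0],[0,0,-0.16,0,0,0,0],[0,0,-0.24,0,0,0,0],[0,0,-0.3,0,0,0,0],[0,0,-0.328,0,0,0,0],[0,0,-0.336,0,0,0,0],[0,0,-0.336,0,0,0,0],[0,0,-0.336,0,0,0,0],[0,0,-0.336,0,0,0,1],[0,0,-0.336,0,0,0,1],[0,0,-0.336,0,0,0,1],[0,0,-0.336,0,0,0,1],[0,0,-0.336,0,0,0,1],[0,0,-0.336,0,0,0,1],[0,0,-0.336,0,0,0,1],[0,0,-0.336,0,0,0,1]]' 25
python3 -m crank '[[0,0,0.02,0,0,0,1],[0,0,0.04,0,0,0,1],[0,0,0.07,0,0,0,1],[0,0,0.1,0,0,0,1],[0,0,0.13,0,0,0,1],[0,0,0.14,0,0,0,1],[0,0,0.14,0,0,0,1],[0,0,0.14,0,0,0,1],[0,0,0.14,0,0,0,1],[0,0,0.14,0,0,0,1],[0,0,0.14,0,0,0,1]]'
for i in 1 2 3 4 5 6; do python3 -m crank '[[0,0,0,0,0,0,1]]' | grep contact; done
```

```text
[0.61772277 0.14682494] [0.13214592 0.12360008 0.13380981 0.12391807]
time_s: 17.0
tool_pos: [0.4141, 0.2533, 0.0627]
tool_rot: [[0.578, 0.816, 0.001], [0.816, -0.578, 0.0], [0.001, 0.0, -1.0]]
contact_force: [-0.8, -0.5, 6.0]
grip_width: 0.0643
gripper_force: 25.0
time_s: 17.92
tool_pos: [0.413, 0.2528, 0.1311]
tool_rot: [[0.578, 0.816, -0.002], [0.816, -0.578, -0.001], [-0.002, -0.001, -1.0]]
contact_force: [0.4, 1.0, -1.4]
grip_width: 0.0638
gripper_force: 25.0
contact_force: [-1.1, 0.2, -2.3]
contact_force: [0.6, -1.1, -2.5]
contact_force: [-0.1, -1.0, -2.4]
contact_force: [0.3, -0.1, -1.4]
contact_force: [0.1, -0.4, -1.9]
contact_force: [-0.3, 0.4, -1.8]
```

It weighs about 2.1 N, so it is the dry one. It goes to the tray at (0.620, 0.149), turned to align with the tray sides.

```bash
python3 -m crank '[[0.01,-0.005,0,0,0,0.02,1],[0.04,-0.02,0,0,0,0.05,1],[0.08,-0.04,0,0,0,0.09,1],[0.13,-0.066,0,0,0,0.13,1],[0.18,-0.091,0,0,0,0.17,1],[0.23,-0.116,0,0,0,0.21,1],[0.28,-0.141,0,0,0,0.25,1],[0.33,-0.167,0,0,0,0.27,1],[0.37,-0.187,0,0,0,0.27,1],[0.4,-0.202,0,0,0,0.27,1],[0.41,-0.207,0,0,0,0.27,1],[0.412,-0.208,0,0,0,0.27,1],[0.412,-0.208,0,0,0,0.27,1],[0.412,-0.208,0,0,0,0.27,1],[0.412,-0.208,-0.03,0,0,0.27,1],[0.412,-0.208,-0.06,0,0,0.27,1],[0.412,-0.208,-0.09,0,0,0.27,1],[0.412,-0.208,-0.11,0,0,0.27,1],[0.412,-0.208,-0.118,0,0,0.27,1],[0.412,-0.208,-0.118,0,0,0.27,1]]'
python3 -m crank '[[0,0,-0.002,0,0,0,1],[0,0,-0.004,0,0,0,1],[0,0,-0.006,0,0,0,1],[0,0,-0.008,0,0,0,1],[0,0,-0.008,0,0,0,1],[0,0,-0.008,0,0,0,1]]'
```

```text
time_s: 20.08
tool_pos: [0.6183, 0.1495, 0.0718]
tool_rot: [[0.19, 0.982, -0.002], [0.982, -0.19, -0.0], [-0.001, -0.002, -1.0]]
contact_force: [0.3, 0.2, -2.4]
grip_width: 0.0645
gripper_force: 25.0
time_s: 20.58
tool_pos: [0.6198, 0.1491, 0.0692]
tool_rot: [[0.191, 0.982, 0.0], [0.982, -0.191, 0.0], [0.0, 0.0, -1.0]]
contact_force: [-0.0, 0.4, -2.4]
grip_width: 0.0636
gripper_force: 25.0
```

```bash
python3 -m crank '[[0,0,-0.001,0,0,0,1],[0,0,-0.002,0,0,0,1],[0,0,-0.002,0,0,0,1]]' | grep -E "pos|contact"; python3 -m crank '[[0,0,-0.001,0,0,0,1],[0,0,-0.001,0,0,0,1],[0,0,-0.001,0,0,0,1]]' | grep -E "pos|contact"
```

```text
tool_pos: [0.6197, 0.149, 0.068]
contact_force: [-0.1, -0.0, -2.4]
tool_pos: [0.6197, 0.1491, 0.0678]
contact_force: [-1.4, -0.7, 0.3]
```

Contact is made. I'll release, lift and check.

```bash
python3 -m crank '[[0,0,0,0,0,0,0.5],[0,0,0,0,0,0,0],[0,0,0,0,0,0,0],[0,0,0,0,0,0,0],[0,0,0,0,0,0,0],[0,0,0,0,0,0,0],[0,0,0.03,0,0,0,0],[0,0,0.08,0,0,0,0],[0,0,0.15,0,0,0,0],[0,0,0.22,0,0,0,0],[0,0,0.3,0,0,0,0],[0,0,0.38,0,0,0,0],[-0.08,0,0.4,0,0,0,0],[-0.16,0,0.4,0,0,0,0],[-0.24,0,0.4,0,0,0,0],[-0.3,0,0.4,0,0,0,0],[-0.3,0,0.4,0,0,0,0],[-0.3,0,0.4,0,0,0,0]]'
python3 - <<'E'
from h import *
grab('scene','f.png');i=cv2.imread('pics/f.png')
cv2.imwrite('pics/fc.png',cv2.resize(i[90:290,130:396],None,fx=3,fy=3))
E
```

```text
time_s: 22.58
tool_pos: [0.4688, 0.1493, 0.268]
tool_rot: [[0.19, 0.982, 0.002], [0.982, -0.19, 0.0], [0.001, 0.002, -1.0]]
contact_force: [2.0, -0.5, 0.7]
grip_width: 0.0868
gripper_force: 0.0
```

View pics/fc.png

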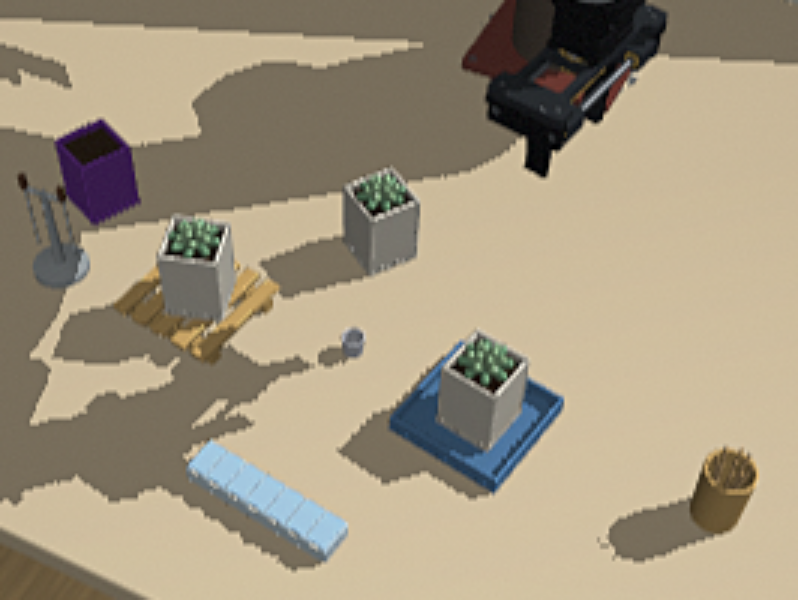

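The dry pot is upright in the middle of the tray (crop 483,395) and the waterlogged one in the middle of the rack (197,270). The just-right one is at its place (381,225), and the bystanders have not moved. I'll hand in.

```bash
python3 -m crank '[[0,0,0,0,0,0,0],[0,0,0,0,0,0,0],[0,0,0,0,0,0,0]]' | head -1; python3 -c "
from plant import bot
print(bot.sign_off())"
```

```text
time_s: 22.88
the job is handed in; nothing more can be done
None
```

I handed the job in at 22.9 s with the dry pot (about 2.1 N) in the tray, the waterlogged pot (about 4.8 N) on the rack and the just-right pot (about 3.6 N) back where it stood; the last picture shows all three upright and the bystanders in place, but the hand-in returned no verdict.

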